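# Garage the slate board under the spice riser and bolt it in

## Task

Put the slate serving board away: press down on its top face, only as hard as it needs, and slide it over the worktop, straight into the garage under the wooden spice riser, until it is fully home against the stop at the back. Never push the slate by its edges, which chip. Then slide the red-knobbed bolt fully across behind it, and leave the jar and shaker on the riser, the mug and the garlic where they are.

Things in the scene. Friction and masses are not known exactly. Their poses are not given: they have to be found in the camera images.
- slate: dark grey slate board, 220 x 140 mm (its x, y), lying flat on four 3 mm felt feet (at x +-85, y +-50). Origin: under its centre, on the worktop; z up. When home its x points along dock x (at the start within 0.45 rad). About 0.6 kg, varies. Never push its edges. Over 25 N of press while it slides scratches the worktop; a blow of over 60 N cracks it.
- slate_top (a point): centre of the slate's flat top face, 9 mm above the worktop. Felt on worktop has friction of about 0.28, fingertips on the rough slate about 0.9: fingertips that press too lightly skid on the slate; some 9 to 14 N of press drags it, slowly and without jerks. Pressing inside the feet does not tip it.
- dock: pale wooden spice riser, fixed; place and yaw vary. Origin on the worktop, on the centre line of its slot (the garage); x is the way in, z up. Shelf: top 28 mm high (side lips 38), 184 mm wide, over x = 15 to 150 mm; jars up to 130 mm high stand on it at x about 105. Slot: 148 mm wide, 14 mm high, worktop as its floor, low friction.
- dock_mouth (a point): middle of the slot's mouth, dock x = 5 mm, y = 0, z = 6 mm, where the side rails begin; before it flared lead-ins, 14 mm high, widen the way to about 190 mm at dock x = -50 mm.
- dock_stop (a point): centre of the stop face at the back of the slot, dock x = 130 mm, y = 0, z = 6 mm. Fully home, the slate's front edge touches it: slate origin at dock x = 20, y = 0 (within 4) mm, rear edge at x = -90 mm; the half of the slate outside the shelf stays open to the fingers.
- bolt (a joint): steel sliding bolt on the dock's -y side, at dock x = -100 mm, 14 mm wide along x. 0 = drawn back, its nose at dock y = -92 mm; 0.042 m = fully across, nose at y = -50, 3 mm behind the home slate. Slides to dock +y with about 2 N, stays where left; blocked by the slate's side if the slate is not home.
- bolt_knob (a point): top centre of the bolt's upright red knob, 55.5 mm above the worktop: a round post 15 mm thick, 36 mm tall, above the bolt (top of bolt 15.5 mm high; steel guides 14 mm). At joint 0 at dock x = -100, y = -102 mm; fully across at y = -60 mm. Pinch or push it. Over and beyond it hangs a wall cabinet (520 mm up): lean the wrist towards the robot.
- spice_a: spice jar with mustard-yellow cap, 42 mm wide, 96 mm tall, loose on the riser; origin under its centre. Leave it.
- shaker: salt shaker, 44 mm wide, 90 mm tall, loose on the riser; origin under its centre. Leave it.
- mug: white mug with grey dots, 82 mm wide (114 with handle), 91 mm tall, loose on the worktop; origin under its centre. Leave it.
- garlic: head of garlic, 60 mm wide, 59 mm tall, loose on the worktop; origin under its centre. Leave it.

How it is judged:
By the outcome, as a careful person would: the job done as asked, in the order asked, and still so for the second after the job is handed in, with the robot touching nothing.
It also fails if it takes over 72 s, if anything falls off the work surface, if the arm or the gripper's body presses on something with over 40 N, if the wrist force passes 120 N, or if a joint passes its speed limit or range.

## Robot

A 6-joint arm with a two-finger parallel gripper is mounted at the origin on a cart in front of the work surface, level with it; the furniture and walls round the work are solid. World frame = base frame: x ahead of the robot, y to its left, z up, the work surface at z = 0. Lengths are in m, angles in rad, forces in N, time in s.
With the tool pointing down it reaches from about 0.325 to 0.85 m from the base axis. Payload 15.5 kg.
Tool frame: the origin (TCP) lies midway between the tips of the shut fingers; the grasp point (between the pads) lies 19 mm behind it; z points along the fingers, y is the line along which they close (so a half turn about z gives the same grasp; the last joint's range is limited). The gripper opens to 91 mm and grips with 3 to 60 N. Pads are 32 mm wide; open, the fingers measure 118 mm over their backs; the gripper's body (76 mm by 178 mm) begins 60 mm behind the grasp point.
Start: joints at [-1.196, 0.494, 1.345, -0, 1.302, -0.096], TCP at [0.283, -0.557, 0.214] pointing down, gripper open.
Joint ranges: [-2.91, 2.91], [-0.82, 2.16], [0.22, 2.67], [-1.22, 4.37], [0.12, 2.79], [-3.08, 3.08]. Speed limits (rad/s): [1.89, 1.89, 2.57, 3.01, 3.01, 3.01].

## Interface

Orientations are given as a rotation vector (axis times angle).
In Python, from cell import ctrl, optics gives the robot as it stands. The module is installed in compiled form; this text tells all that it offers.
- The arm moves only by the tool carry_out, never from a script. Its argument "moves" is a list of rows, each a list of 3 entries, a list of its own where there are three numbers: the turn, a rotation vector about the world's x, y, z in fractions of the full range, 1 being 60 degrees, then the shift along the world's x, y, z in shares of 50 cm (1.0 is 50 cm), then the closure, from -1 (fully open) to 1 (shut). In form: [[[rx, ry, rz], [tx, ty, tz], gripper], ...]. A call has 1 to 10 rows; each row is the pose to reach, as a shift and turn from the pose commanded when the call began; what a row does not reach only later rows make up. A row lasts 1/8 s, in which the tool goes at most 62.5 mm and 10.7 degrees, less where a joint would pass 70% of its speed; a pose out of reach is approached as far as the arm can. A call with a gripper value outside its range is refused whole. The fingers move at their own pace and stop on an object; "force" is the grip in N (left out, the last holds). Time passes only in rows, so rows that repeat a pose let the fingers close. It gives the time, the measured TCP pose, the force, the opening and the grip force at its end, in the units of the state.
- ctrl.sense(): the state, without advancing time (a new reading comes with each control period).
- optics.get_image(name): name is "side" or "top" or "wrist"; returns a dict with "color" (420x560x3 uint8, red, green, blue), "fx", "fy", "cx", "cy" (pixels), "k1" (the pictures are not rectified: a ray, as slopes to the right and down, at radius r is drawn at 1 + k1 r^2 times it, then the intrinsics apply), "xyz" and "attitude" of the camera in the world; the wrist camera has in their place "mount" (4x4, takes a point from camera to tool coordinates, whose origin is the TCP and whose axes are the flange's). Camera axes: x right, y down, z forward; pixel columns grow to the right and rows downward; lengths in m; the calibration is good to about 2 mm. A picture is of the moment at which its call begins: read the wrist's pose just before it. There is no depth.
- ctrl.hand_in(): hands the job in; it is judged then, once.
Trained networks look in a picture, given as the dict that the camera call returned (one of the last four; its "shot" number tells which), for a name from the list of things; names that differ only in an ending like _2 or _b are one class to them, and where a whole thing is asked for, a point or a joint stands for the part that bears it (a point fixed in the world has none). Each returns a list of dicts, best first, with "p" (0 to 1); they miss things now and then, are a little off and sometimes report something else, mostly with a low value. They report only what shows in the picture. A call takes as long as a camera call.
- optics.boxes_of(thing, picture): "point" ([x, y, z] in m, in the coordinates of the camera as it stood for that picture, good to about 4 mm: the middle of the surface that is visible of it).
- optics.regions_of(thing, picture): "pixels" (420x560 bool, what is visible of it).
The state is a dict: "t": time; "qpos": joint angles; "joint_vel": joint speeds; "joint_torque": joint torques, N m; "tcp_pos": TCP position; "ee_rot": TCP orientation; "force": force on the tool from outside, world axes, zero at the start; "wrist_torque": the same for the moment, N m; "width": opening from 0.0 (shut) to 1.0 (fully open); "grasp_force": force on a finger pad.
Only numpy, scipy, OpenCV 4.12 (cv2) and the standard library are available. Lean on these libraries where they do the work, as an engineer would, in place of code of your own. Each camera call takes 0.05 s, during which the arm holds its last target. There are 200 camera calls.

## Working session

There is one attempt and no reset: what is moved stays moved. The work goes in short steps, Python scripts to look and compute and a tool call to move; the robot and the scene stay as the last step left them, time stands still between calls to the robot, and variables do not carry over. Pictures are saved under pics/ and viewed, at most 10 in all, crops included, and the job is handed in when it is done.

Besides the shell and the picture viewer there is one more tool, called after "Emit:" as a command line: name --argument value ..., lists and objects as JSON in quotes. carry_out: Moves the arm, as the interface text tells. Its arguments: {"type":"object","properties":{"moves":{"type":"array","items":{"type":"array"}},"force":{"type":"number"}},"required":["moves"]}

```bash
mkdir -p pics; cat > h.py <<'E'
import numpy as np,cv2
from scipy.spatial.transform import Rotation as R
from cell import ctrl,optics
def cam(im,s=None):
    if 'mount' in im:
        T=np.eye(4);T[:3,:3]=R.from_rotvec(s['ee_rot']).as_matrix();T[:3,3]=s['tcp_pos']
        M=T@np.array(im['mount']);return M[:3,:3],M[:3,3]
    A=np.array(im['attitude'],float)
    return (A if A.shape==(3,3) else R.from_rotvec(A).as_matrix()),np.array(im['xyz'])
def ray(im,uv,z,s=None):
    Rm,p=cam(im,s);uv=np.atleast_2d(np.array(uv,float))
    K=np.array([[im['fx'],0,im['cx']],[0,im['fy'],im['cy']],[0,0,1.]])
    n=cv2.undistortPoints(uv[:,None],K,np.array([im['k1'],0,0,0.]))[:,0]
    # exact model x_d=x(1+k r^2)
    d=np.c_[n,np.ones(len(n))]@Rm.T
    return p+d*((z-p[2])/d[:,2])[:,None]
def proj(im,P,s=None):
    Rm,p=cam(im,s);c=(np.atleast_2d(P)-p)@Rm;n=c[:,:2]/c[:,2:]
    n=n*(1+im['k1']*(n**2).sum(1,keepdims=True));return n*[im['fx'],im['fy']]+[im['cx'],im['cy']]
def save(im,n):cv2.imwrite('pics/'+n,im['color'][:,:,::-1])
E
python3 - <<'E'
from h import *
s=ctrl.sense();print(s)
for n in('top','side'):
    im=optics.get_image(n);save(im,n+'0.png')
    print(n,{k:v for k,v in im.items() if k!='color'})
    Rm,p=cam(im)
    for t in['slate','dock','bolt_knob','bolt','spice_a','shaker','mug','garlic']:
        try:
            for b in optics.boxes_of(t,im)[:2]:print(t,round(b['p'],2),(Rm@np.array(b['point'])+p).round(3))
        except Exception as e:print(t,e)
E
```

```text
{'t': 0.0, 'qpos': array([-1.19649871e+00,  4.94165362e-01,  1.34611620e+00, -1.99358115e-05,
        1.30244253e+00, -9.55075420e-02]), 'joint_vel': array([ 0.00164044, -0.00175771,  0.0006366 ,  0.00033623, -0.00040351,
        0.0019546 ]), 'joint_torque': array([ 9.59542704e-04, -8.78816915e+01, -3.81852329e+01,  7.05486629e-02,
        5.34023833e-02, -9.62447120e-05]), 'tcp_pos': array([ 0.28280856, -0.55695973,  0.21335438]), 'ee_rot': array([-3.05422611e+00, -7.30948091e-01,  2.76738637e-04]), 'force': array([ 0.16237681, -0.00738004,  0.09886893]), 'wrist_torque': array([ 0.00049751,  0.05519784, -0.00487069]), 'grasp_force': 0.0, 'width': 1.0013543157800664}
top {'fx': 417.692824782294, 'fy': 417.692824782294, 'cx': 282.99408986498156, 'cy': 204.39955875022986, 'k1': 0.000505371747694282, 'xyz': array([0.39551154, 0.05278776, 1.02023111]), 'attitude': array([-2.12616089,  2.17138311, -0.13069779]), 'shot': 1}
slate 0.92 [ 0.425 -0.251  0.008]
slate 0.18 [0.645 0.355 0.039]
dock 0.76 [0.439 0.31  0.028]
bolt_knob 0.75 [ 0.423 -0.247  0.01 ]
spice_a 0.67 [0.389 0.346 0.124]
shaker 0.63 [0.455 0.349 0.109]
mug 0.69 [0.682 0.222 0.043]
garlic 0.94 [0.646 0.354 0.038]
side {'fx': 478.30554151536296, 'fy': 478.30554151536296, 'cx': 274.6488848880167, 'cy': 211.45254664398212, 'k1': 0.015736506188507606, 'xyz': array([-0.55909382,  0.68867546,  0.64888809]), 'attitude': array([-1.11494856,  1.95827183, -1.23780457]), 'shot': 2}
dock 0.73 [0.382 0.333 0.027]
dock 0.4 [0.448 0.367 0.084]
bolt_knob 0.58 [0.546 0.172 0.027]
spice_a 0.67 [0.375 0.361 0.081]
shaker 0.93 [0.45  0.364 0.086]
mug 0.87 [0.645 0.232 0.06 ]
garlic 0.58 [0.633 0.358 0.033]
garlic 0.34 [0.542 0.171 0.021]
```

View pics/top0.png

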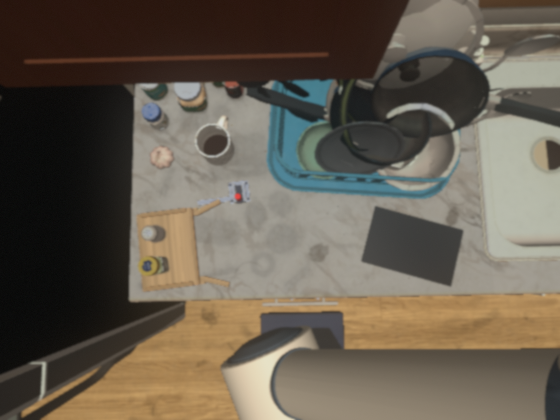

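View pics/side0.png

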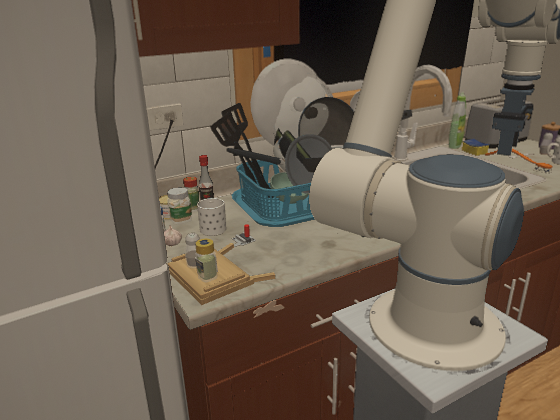

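The top view shows the slate at px (412,245), dock shelf at (168,248) opening to the right, lead-in tips near (218,203) and (228,284), and the red knob at (238,196). The side view confirms this layout: the red knob is at (247,232).

```bash
python3 - <<'E'
from h import *
im=optics.get_image('top')
c=im['color']
r=optics.regions_of('slate',im)[0];m=r['pixels'].astype(np.uint8)
g=c.max(2);m2=((g<75)&(cv2.dilate(m,np.ones((9,9)))>0)).astype(np.uint8)
for mm in(m,m2):
    b=cv2.boxPoints(cv2.minAreaRect(np.argwhere(mm>0)[:,::-1].astype(np.float32)))
    w=ray(im,b,.009);e=np.roll(w,-1,0)-w
    print(mm.sum(),w.mean(0).round(4),np.linalg.norm(e,axis=1).round(4),np.degrees(np.arctan2(e[:,1],e[:,0])).round(1))
for d in optics.regions_of('dock',im)[:2]:
    print('dock',d['p'],d['pixels'].sum())
    b=cv2.boxPoints(cv2.minAreaRect(np.argwhere(d['pixels'])[:,::-1].astype(np.float32)));print(b,ray(im,b,.033))
hsv=cv2.cvtColor(c,cv2.COLOR_RGB2HSV)
red=((hsv[...,0]<8)|(hsv[...,0]>172))&(hsv[...,1]>150)&(hsv[...,2]>90);red[:150]=0;red[230:]=0;red[:,:210]=0;red[:,270:]=0
u=np.argwhere(red)[:,::-1];print('red',len(u),u.mean(0),u.min(0),u.max(0),ray(im,u.mean(0),.05))
cv2.imwrite('pics/crop1.png',cv2.resize(c[170:310,120:270,::-1],None,fx=4.2,fy=4.2,interpolation=cv2.INTER_CUBIC))
E
```

```text
5393 [ 0.4231 -0.247   0.009 ] [0.1409 0.2257 0.1396 0.222 ] [ -17.8 -106.8  160.7   73.6]
4891 [ 0.4229 -0.2478  0.009 ] [0.1347 0.2174 0.1335 0.214 ] [ -17.8 -106.8  160.7   73.6]
dock 0.69 4597
[[132.32529 190.46948]
 [247.6554  179.65729]
 [257.3495  283.06097]
 [142.01938 293.87317]] [[0.56767366 0.42271781 0.033     ]
 [0.58787131 0.1449639  0.033     ]
 [0.34263996 0.12463698 0.033     ]
 [0.32317733 0.39346585 0.033     ]]
red 21 [237.76190476 196.19047619] [236 194] [240 199] [[0.54554678 0.16702987 0.05      ]]
```

View pics/crop1.png

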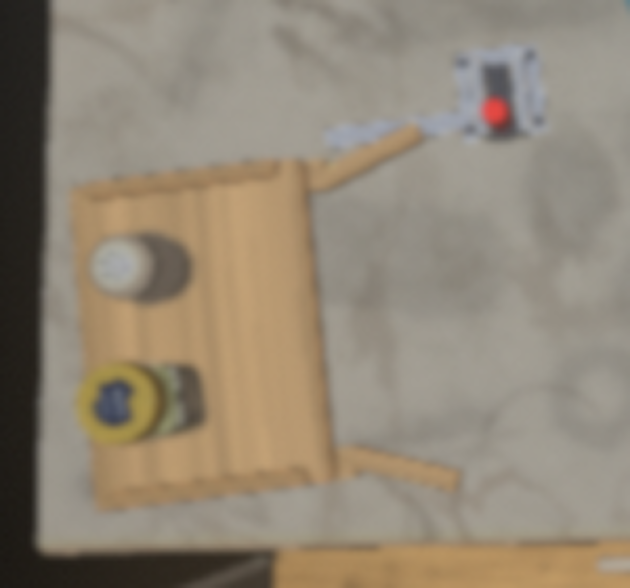

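The crop shows shelf corners at crop px (302,162), (332,478), (97,508) and (72,190), and the knob at (495,110). I'll fit the dock pose to these.

```bash
python3 - <<'E'
from h import *
from scipy.optimize import least_squares
im=optics.get_image('top')
px=np.array([[304,161],[332,479],[97,508],[72,188],[495,110],[422,132],[461,478]])/4.2+[120,170]
M=np.array([[.015,-.092,.028],[.015,.092,.028],[.150,.092,.038],[.150,-.092,.038],[-.100,-.102,.0555],[-.05,-.097,.014],[-.05,.097,.014]])
def W(q):c,s=np.cos(q[2]),np.sin(q[2]);return M@np.array([[c,s,0],[-s,c,0],[0,0,1]])+[q[0],q[1],0]
f=lambda q:((proj(im,W(q))-px)).ravel()
q=least_squares(f,[.45,.25,1.6],loss='soft_l1').x
print(q,np.degrees(q[2]),f(q).reshape(-1,2).round(1));
c,s=np.cos(q[2]),np.sin(q[2])
print('home',q[:2]+.02*np.array([c,s]),'knob',W(q)[4])
print('worldpts',[ray(im,p,z)[0].round(4) for p,z in zip(px,M[:,2])])
E
```

```text
[0.43409085 0.2527177  1.67823173] 96.15559502185585 [[ 0.5 -0.9]
 [ 1.7  0.7]
 [-1.2  1.6]
 [-1.6 -0.5]
 [ 0.8 -0.7]
 [ 0.   1.3]
 [-0.4 -0.8]]
home [0.43194627 0.27260238] knob [0.54622564 0.1642316  0.0555    ]
worldpts [array([0.5219, 0.2788, 0.028 ]), array([0.3428, 0.2617, 0.028 ]), array([0.3301, 0.3894, 0.038 ]), array([0.5081, 0.4078, 0.038 ]), array([0.5447, 0.1662, 0.0555]), array([0.5391, 0.2135, 0.014 ]), array([0.3412, 0.1916, 0.014 ])]
```

Units first: shifts go in shares of 50 cm and turns go in shares of 60 degrees. So 25.5 cm is 0.51, 20.5 cm is 0.41, -43.5 degrees is -0.725.

Emit:
carry_out --moves '[[[0, 0, -0.15], [0.05, 0.1, 0], 0.2], [[0, 0, -0.3], [0.1, 0.2, 0], 0.2], [[0, 0, -0.45], [0.15, 0.3, 0], 0.2], [[0, 0, -0.6], [0.2, 0.41, 0], 0.2], [[0, 0, -0.725], [0.248, 0.51, -0.04], 0.2], [[0, 0, -0.725], [0.248, 0.51, -0.08], 0.2]]'

```text
t: 1.85
tcp_pos: [0.4082, -0.2992, 0.1738]
ee_rot: [-3.109, 0.452, -0.001]
force: [0.4, -0.4, 0.6]
width: 0.405
grasp_force: 0.0
```

```bash
python3 - <<'E'
from h import *
s=ctrl.sense();im=optics.get_image('wrist');save(im,'w1.png')
print(s['t'],s['tcp_pos'],s['ee_rot'],s['width'],s['force'],'\n',np.array(im['mount']).round(3))
top=optics.get_image('top')
print(ray(top,[[290,192],[420,196],[400,180]],.1).round(3))
try:
    m=optics.regions_of('slate',im)[0]['pixels'].astype(np.uint8)
    b=cv2.boxPoints(cv2.minAreaRect(np.argwhere(m>0)[:,::-1].astype(np.float32)))
    w=ray(im,b,.009,s);e=np.roll(w,-1,0)-w
    print(b,w.round(4),w.mean(0).round(4),np.linalg.norm(e,axis=1).round(4),np.degrees(np.arctan2(e[:,1],e[:,0])).round(1))
except Exception as e:print(e)
E
```

```text
1.85 [ 0.4081601  -0.29916714  0.17384296] [-3.10874213e+00  4.51644872e-01 -9.44063952e-04] 0.40548279540301346 [ 0.39323575 -0.35736331  0.6429728 ] 
 [[-0.    -0.966 -0.259  0.073]
 [ 1.    -0.     0.    -0.001]
 [-0.    -0.259  0.966 -0.17 ]
 [ 0.     0.     0.     1.   ]]
[[ 0.545  0.044  0.1  ]
 [ 0.529 -0.244  0.1  ]
 [ 0.566 -0.202  0.1  ]]
[[123.265274 248.2319  ]
 [124.013596 124.75766 ]
 [330.24237  126.00754 ]
 [329.49402  249.48178 ]] [[ 0.395  -0.1057  0.009 ]
 [ 0.5232 -0.1636  0.009 ]
 [ 0.4603 -0.3709  0.009 ]
 [ 0.3248 -0.3361  0.009 ]] [ 0.4258 -0.2441  0.009 ] [0.1406 0.2167 0.1398 0.2408] [ -24.3 -106.9  165.6   73.1]
```

View pics/w1.png

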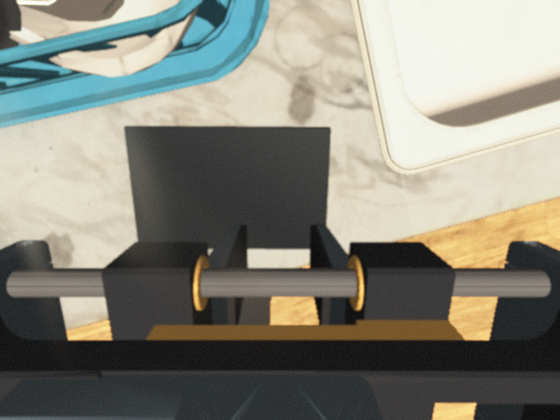

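The wrist view shows the slate's far edge at row 126, cols 124–330. That gives its centre at about (0.424, -0.247) and yaw 73°, matching the top camera.

In the tool's units: -15.3 cm is -0.306, -15 cm is -0.3.

Emit:
carry_out --moves '[[[0, 0, 0], [0, 0, -0.1], 0.2], [[0, 0, 0], [0, 0, -0.2], 0.2], [[0, 0, 0], [0, 0, -0.28], 0.2], [[0, 0, 0], [0, 0, -0.3], 0.2], [[0, 0, 0], [0, 0, -0.306], 0.2], [[0, 0, 0], [0, 0, -0.306], 0.2]]'

```text
t: 2.75
tcp_pos: [0.4076, -0.3031, 0.0222]
ee_rot: [3.108, -0.453, 0.003]
force: [0.8, 0.2, 1.5]
width: 0.402
grasp_force: 0.0
```

```bash
python3 - <<'E'
from h import *
s=ctrl.sense();print(s['t'],s['tcp_pos'],s['force'],s['qpos'])
t=optics.get_image('top');d=optics.get_image('side')
for px in([275,187],[290,190],[365,195]):
  for z in(.05,.1,.13,.16,.2):
    P=ray(t,px,z);print(px,z,P.round(3)[0],proj(d,P).round(0)[0])
cv2.imwrite('pics/side2.png',cv2.resize(d['color'][120:260,150:350,::-1],None,fx=4,fy=4))
E
```

```text
2.75 [ 0.40757199 -0.30309668  0.02219613] [0.76140433 0.17886991 1.51435208] [-7.57045488e-01  6.15094173e-01  1.82146009e+00 -1.45106697e-06
  7.03019941e-01  1.10334614e+00]
[275, 187] 0.05 [0.566 0.079 0.05 ] [271. 216.]
[275, 187] 0.1 [0.557 0.078 0.1  ] [272. 202.]
[275, 187] 0.13 [0.552 0.077 0.13 ] [273. 193.]
[275, 187] 0.16 [0.546 0.076 0.16 ] [274. 183.]
[275, 187] 0.2 [0.539 0.075 0.2  ] [275. 171.]
[290, 190] 0.05 [0.558 0.044 0.05 ] [282. 215.]
[290, 190] 0.1 [0.549 0.044 0.1  ] [283. 200.]
[290, 190] 0.13 [0.544 0.045 0.13 ] [284. 191.]
[290, 190] 0.16 [0.539 0.045 0.16 ] [285. 182.]
[290, 190] 0.2 [0.533 0.045 0.2  ] [285. 169.]
[365, 195] 0.05 [ 0.542 -0.132  0.05 ] [334. 203.]
[365, 195] 0.1 [ 0.534 -0.122  0.1  ] [333. 190.]
[365, 195] 0.13 [ 0.53  -0.116  0.13 ] [333. 182.]
[365, 195] 0.16 [ 0.525 -0.111  0.16 ] [332. 173.]
[365, 195] 0.2 [ 0.519 -0.103  0.2  ] [332. 161.]
```

View pics/side2.png

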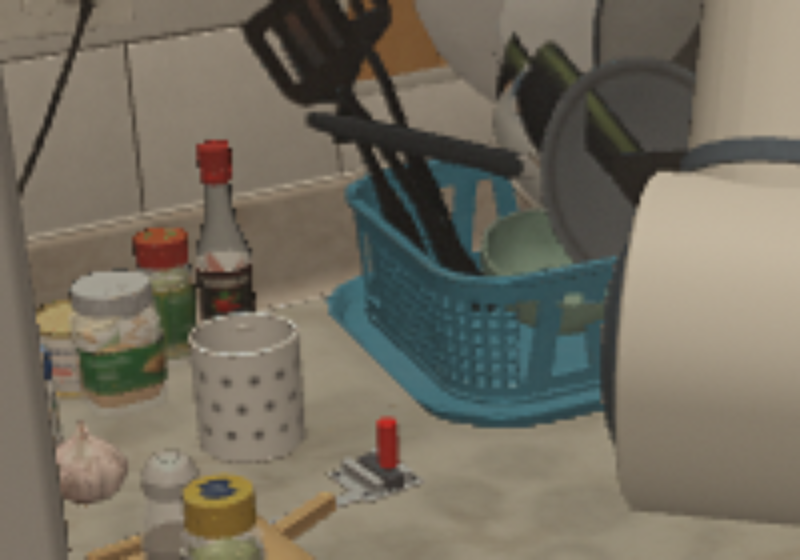

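The side view shows the rack's blue tray is low and its basket is set back to x > 0.56, so the corridor is clear. Next I'll touch down.

In the tool's units: -1.2 cm is -0.024, -1.1 cm is -0.022.

Emit:
carry_out --moves '[[[0, 0, 0], [0, 0, -0.01], 0.2], [[0, 0, 0], [0, 0, -0.018], 0.2], [[0, 0, 0], [0, 0, -0.022], 0.2], [[0, 0, 0], [0, 0, -0.024], 0.2], [[0, 0, 0], [0, 0, -0.024], 0.2]]'

```text
t: 3.48
tcp_pos: [0.4069, -0.3022, 0.0092]
ee_rot: [-3.109, 0.453, 0.0]
force: [-1.9, 1.9, 10.6]
width: 0.398
grasp_force: 5.3
```

In the tool's units: 4 cm is 0.08, 1.5 cm is 0.03, 2.6 degrees is 0.0433.

Emit:
carry_out --moves '[[[0, 0, 0], [0, 0.002, -0.0002], 0.2], [[0, 0, 0.0033], [0, 0.006, -0.0004], 0.2], [[0, 0, 0.0083], [0, 0.012, -0.0004], 0.2], [[0, 0, 0.0133], [0, 0.02, -0.0004], 0.2], [[0, 0, 0.0183], [0, 0.03, -0.0004], 0.2], [[0, 0, 0.0233], [0, 0.04, -0.0004], 0.2], [[0, 0, 0.03], [0, 0.05, -0.0004], 0.2], [[0, 0, 0.0367], [0, 0.06, -0.0004], 0.2], [[0, 0, 0.0433], [0, 0.07, -0.0004], 0.2], [[0, 0, 0.05], [0, 0.08, -0.0004], 0.2]]'

```text
t: 4.72
tcp_pos: [0.4079, -0.2633, 0.0092]
ee_rot: [3.118, -0.371, 0.004]
force: [0.6, -6.1, 6.8]
width: 0.403
grasp_force: 4.1
```

```bash
cat > sl.py <<'E'
from h import *
s=ctrl.sense();im=optics.get_image('top')
m=optics.regions_of('slate',im)[0]['pixels'].astype(np.uint8)
b=cv2.boxPoints(cv2.minAreaRect(np.argwhere(m>0)[:,::-1].astype(np.float32)))
w=ray(im,b,.009);e=np.roll(w,-1,0)-w
print('top',w.mean(0).round(4),np.linalg.norm(e,axis=1).round(3),np.degrees(np.arctan2(e[:,1],e[:,0])).round(1))
s=ctrl.sense();im=optics.get_image('wrist')
m=optics.regions_of('slate',im)[0]['pixels']
v,u=np.where(m);top=[(c,v[u==c].min()-.5) for c in range(u.min()+6,u.max()-5)]
w=ray(im,top,.009,s)[:,:2];vx,vy,x0,y0=cv2.fitLine(w.astype(np.float32),cv2.DIST_HUBER,0,.001,.001).ravel()
if vy<0:vx,vy=-vx,-vy
a=np.arctan2(vy,vx)
t=s['tcp_pos'];n=np.array([-vy,vx]);d=np.array([vx,vy])
e=ray(im,[[u.min()-.5,np.median(v[u==u.min()])],[u.max()+.5,np.median(v[u==u.max()])]],.009,s)[:,:2]@d
print('wrist yaw',np.degrees(a).round(2),'far edge offset from tool',((np.array([x0,y0])-t[:2])@n).round(4),'ends rel tool along',(e-t[:2]@d).round(4))
mid=(e.mean())*d+((np.array([x0,y0])@n)+.07)*n
print('centre',mid.round(4));q=np.array([.4341,.2527]);A=np.radians(96.15)
D=np.array([np.cos(A),np.sin(A)]);N=np.array([-D[1],D[0]])
print('in dock',((mid-q)@D).round(4),((mid-q)@N).round(4))
print('t',s['t'],t.round(4),s['force'].round(1),'tool y dir',np.degrees(np.arctan2(*-R.from_rotvec(s['ee_rot']).as_matrix()[1::-1,1])).round(1))
E
python3 sl.py
```

```text
Traceback (most recent call last):
  File "sl.py", line 3, in <module>
    m=optics.regions_of('slate',im)[0]['pixels'].astype(np.uint8)
      ~~~~~~~~~~~~~~~~~~~~~~~~~~~~~^^^
IndexError: list index out of range
```

```bash
sed -i "3,6d" sl.py; python3 sl.py
```

```text
wrist yaw 73.26 far edge offset from tool -0.081 ends rel tool along [ 0.131  -0.0862]
centre [ 0.4249 -0.2446]
in dock -0.4934 0.0625
t 4.875 [ 0.4079 -0.2628  0.0092] [ 2.6  0.4 10.7] tool y dir 76.4
```

The slate has not moved; the fingers skidded. I'll lift, go back, and press harder.

In the tool's units: -3.5 cm is -0.07, -0.05 cm is -0.001, -3 degrees is -0.05.

Emit:
carry_out --moves '[[[0, 0, 0], [0, 0, 0.012], 0.2], [[0, 0, -0.05], [-0.002, -0.04, 0.016], 0.2], [[0, 0, -0.05], [-0.004, -0.07, 0.012], 0.2], [[0, 0, -0.05], [-0.004, -0.07, 0.004], 0.2], [[0, 0, -0.05], [-0.004, -0.07, 0], 0.2], [[0, 0, -0.05], [-0.004, -0.07, -0.001], 0.2], [[0, 0, -0.05], [-0.004, -0.07, -0.001], 0.2]]'

```text
t: 5.85
tcp_pos: [0.4047, -0.2978, 0.0091]
ee_rot: [3.108, -0.452, 0.001]
force: [-10.6, -5.9, 31.4]
width: 0.402
grasp_force: 15.8
```

In the tool's units: -0.03 cm is -0.0006.

Emit:
carry_out --moves '[[[0, 0, 0], [0, 0, -0.0006], 0.2], [[0, 0, 0], [0, 0, -0.0006], 0.2]]'

```text
t: 6.1
tcp_pos: [0.4047, -0.2978, 0.0091]
ee_rot: [3.107, -0.452, 0.001]
force: [-11.5, -4.8, 38.8]
width: 0.4
grasp_force: 19.6
```

In the tool's units: 0.09 cm is 0.0018.

Emit:
carry_out --moves '[[[0, 0, 0], [0, 0, 0.0018], 0.2], [[0, 0, 0], [0, 0, 0.0018], 0.2]]'

```text
t: 6.35
tcp_pos: [0.4049, -0.2974, 0.0092]
ee_rot: [3.108, -0.452, 0.0]
force: [-5.3, -4.5, 16.1]
width: 0.399
grasp_force: 8.4
```

In the tool's units: 1.5 cm is 0.03, 1 cm is 0.02.

Emit:
carry_out --moves '[[[0, 0, 0], [0, 0.002, 0], 0.2], [[0, 0, 0], [0, 0.006, 0], 0.2], [[0, 0, 0], [0, 0.012, 0], 0.2], [[0, 0, 0], [0, 0.02, 0], 0.2], [[0, 0, 0], [0, 0.03, 0], 0.2]]'

```text
t: 6.98
tcp_pos: [0.4059, -0.2831, 0.0092]
ee_rot: [3.107, -0.452, 0.003]
force: [-0.4, -6.8, 11.9]
width: 0.402
grasp_force: 5.6
```

```bash
python3 sl.py
```

```text
wrist yaw 72.69 far edge offset from tool -0.0742 ends rel tool along [ 0.1564 -0.0526]
centre [ 0.4253 -0.2342]
in dock -0.4832 0.0609
t 7.025 [ 0.4058 -0.2825  0.0092] [ 1.5 -3.9 10.9] tool y dir 73.4
```

In the tool's units: 4.4 cm is 0.088, 3.9 cm is 0.078, 3.6 degrees is 0.06.

Emit:
carry_out --moves '[[[0, 0, 0.0033], [0, 0.004, 0], 0.2], [[0, 0, 0.0083], [0, 0.01, 0], 0.2], [[0, 0, 0.0133], [0, 0.018, 0], 0.2], [[0, 0, 0.02], [0, 0.028, 0], 0.2], [[0, 0, 0.0267], [0, 0.038, 0], 0.2], [[0, 0, 0.0333], [0, 0.048, 0], 0.2], [[0, 0, 0.04], [0, 0.058, 0], 0.2], [[0, 0, 0.0467], [0, 0.068, 0], 0.2], [[0, 0, 0.0533], [0, 0.078, 0], 0.2], [[0, 0, 0.06], [0, 0.088, 0], 0.2]]'

```text
t: 8.38
tcp_pos: [0.4059, -0.239, 0.0092]
ee_rot: [3.12, -0.354, 0.004]
force: [-0.7, -8.8, 11.7]
width: 0.404
grasp_force: 6.0
```

```bash
python3 sl.py
```

```text
wrist yaw 69.96 far edge offset from tool -0.0752 ends rel tool along [ 0.1555 -0.0604]
centre [ 0.4269 -0.1956]
in dock -0.445 0.0551
t 8.425 [ 0.4058 -0.2385  0.0092] [ 1.7 -4.4 11.6] tool y dir 77.1
```

Pushing from behind the centre turns the slate the wrong way. I'll re-press ahead of its centre with the fingers wide apart, so that I pull it instead.

In the tool's units: 6.6 cm is 0.132, 2.95 cm is 0.059, -6 degrees is -0.1.

Emit:
carry_out --moves '[[[0, 0, 0], [0, 0, 0.016], 0.2], [[0, 0, -0.05], [0.03, 0.066, 0.02], -0.6], [[0, 0, -0.1], [0.059, 0.132, 0.02], -0.6], [[0, 0, -0.1], [0.059, 0.132, 0.016], -0.6], [[0, 0, -0.1], [0.059, 0.132, 0.006], -0.6], [[0, 0, -0.1], [0.059, 0.132, 0.002], -0.6], [[0, 0, -0.1], [0.059, 0.132, 0.0006], -0.6], [[0, 0, -0.1], [0.059, 0.132, 0.0006], -0.6]]'

```text
t: 9.52
tcp_pos: [0.434, -0.1728, 0.0092]
ee_rot: [-3.098, 0.519, 0.001]
force: [-1.8, 0.7, 8.0]
width: 0.803
grasp_force: 3.8
```

In the tool's units: 4 cm is 0.08, -0.03 cm is -0.0006, 3.8 degrees is 0.0633.

Emit:
carry_out --moves '[[[0, 0, 0], [0, 0, -0.0006], -0.6], [[0, 0, 0], [0, 0.004, -0.0006], -0.6], [[0, 0, 0.005], [0, 0.01, -0.0006], -0.6], [[0, 0, 0.0133], [0, 0.02, -0.0006], -0.6], [[0, 0, 0.0217], [0, 0.03, -0.0006], -0.6], [[0, 0, 0.03], [0, 0.04, -0.0006], -0.6], [[0, 0, 0.0383], [0, 0.05, -0.0006], -0.6], [[0, 0, 0.0467], [0, 0.06, -0.0006], -0.6], [[0, 0, 0.055], [0, 0.07, -0.0006], -0.6], [[0, 0, 0.0633], [0, 0.08, -0.0006], -0.6]]'

```text
t: 10.78
tcp_pos: [0.4352, -0.1335, 0.0092]
ee_rot: [3.113, -0.416, 0.003]
force: [0.6, -5.7, 9.6]
width: 0.797
grasp_force: 4.9
```

```bash
python3 sl.py
```

```text
wrist yaw 73.73 far edge offset from tool -0.0714 ends rel tool along [ 0.0855 -0.131 ]
centre [ 0.43   -0.1552]
in dock -0.4051 0.0477
t 10.825 [ 0.4351 -0.133   0.0092] [ 0.9 -1.7  9. ] tool y dir 74.8
```

In the tool's units: 5.4 cm is 0.108, -0.01 cm is -0.0002, 1.7 degrees is 0.0283.

Emit:
carry_out --moves '[[[0, 0, 0.0017], [0, 0.004, -0.0002], -0.6], [[0, 0, 0.0083], [0, 0.012, -0.0002], -0.6], [[0, 0, 0.0183], [0.002, 0.024, -0.0002], -0.6], [[0, 0, 0.0283], [0.002, 0.036, -0.0002], -0.6], [[0, 0, 0.0383], [0.004, 0.048, -0.0002], -0.6], [[0, 0, 0.0483], [0.004, 0.06, -0.0002], -0.6], [[0, 0, 0.0583], [0.004, 0.072, -0.0002], -0.6], [[0, 0, 0.0683], [0.006, 0.084, -0.0002], -0.6], [[0, 0, 0.0783], [0.006, 0.096, -0.0002], -0.6], [[0, 0, 0.0883], [0.008, 0.108, -0.0002], -0.6]]'

```text
t: 12.18
tcp_pos: [0.4391, -0.0794, 0.0092]
ee_rot: [3.129, -0.271, 0.003]
force: [-1.5, -7.9, 14.3]
width: 0.799
grasp_force: 7.1
```

In the tool's units: 5.9 cm is 0.118, 5.4 cm is 0.108, 6 degrees is 0.1.

Emit:
carry_out --moves '[[[0, 0, 0.01], [0, 0.012, 0], -0.6], [[0, 0, 0.02], [0.002, 0.024, 0], -0.6], [[0, 0, 0.03], [0.002, 0.036, 0], -0.6], [[0, 0, 0.04], [0.004, 0.048, 0], -0.6], [[0, 0, 0.05], [0.004, 0.06, 0], -0.6], [[0, 0, 0.06], [0.004, 0.072, 0], -0.6], [[0, 0, 0.07], [0.006, 0.084, 0], -0.6], [[0, 0, 0.08], [0.006, 0.096, 0], -0.6], [[0, 0, 0.09], [0.008, 0.108, 0], -0.6], [[0, 0, 0.1], [0.008, 0.118, 0], -0.6]]'

```text
t: 13.42
tcp_pos: [0.4433, -0.0202, 0.0092]
ee_rot: [3.139, -0.107, 0.003]
force: [-0.6, -7.8, 14.9]
width: 0.799
grasp_force: 7.2
```

```bash
python3 sl.py
```

```text
wrist yaw 85.09 far edge offset from tool -0.0716 ends rel tool along [ 0.0858 -0.131 ]
centre [ 0.4429 -0.0424]
in dock -0.2944 0.0229
t 13.475 [ 0.4433 -0.0198  0.0092] [ 0.1 -1.6 13.4] tool y dir 86.1
```

In the tool's units: 6 cm is 0.12, 5.4 cm is 0.108, 7.2 degrees is 0.12.

Emit:
carry_out --moves '[[[0, 0, 0.01], [0.002, 0.012, 0], -0.6], [[0, 0, 0.02], [0.002, 0.024, 0], -0.6], [[0, 0, 0.03], [0.004, 0.036, 0], -0.6], [[0, 0, 0.0417], [0.004, 0.048, 0], -0.6], [[0, 0, 0.0533], [0.006, 0.06, 0], -0.6], [[0, 0, 0.0667], [0.006, 0.072, 0], -0.6], [[0, 0, 0.08], [0.008, 0.084, 0], -0.6], [[0, 0, 0.0933], [0.008, 0.096, 0], -0.6], [[0, 0, 0.1067], [0.01, 0.108, 0], -0.6], [[0, 0, 0.12], [0.01, 0.12, 0], -0.6]]'

```text
t: 14.82
tcp_pos: [0.4482, 0.0399, 0.0092]
ee_rot: [3.14, 0.09, 0.002]
force: [-0.3, -8.1, 15.3]
width: 0.799
grasp_force: 7.7
```

```bash
python3 sl.py; python3 - <<'E'
from h import *
s=ctrl.sense();im=optics.get_image('wrist');save(im,'w2.png')
q=np.array([.4341,.2527]);A=np.radians(96.15);c,sn=np.cos(A),np.sin(A)
for P in([.015,-.092,.028],[-.05,-.095,.014],[-.1,-.102,.0555],[.005,-.074,.014]):
    print(P,proj(im,[[q[0]+c*P[0]-sn*P[1],q[1]+sn*P[0]+c*P[1],P[2]]],s).round(0))
E
```

```text
wrist yaw 92.3 far edge offset from tool -0.0715 ends rel tool along [ 0.0856 -0.1309]
centre [0.4505 0.0178]
in dock -0.2353 0.0088
t 14.875 [0.4481 0.0404 0.0092] [ 0.5 -2.2 14.6] tool y dir 93.3
[0.015, -0.092, 0.028] [[-230.   86.]]
[-0.05, -0.095, 0.014] [[-58.  76.]]
[-0.1, -0.102, 0.0555] [[-49.  30.]]
[0.005, -0.074, 0.014] [[-150.  125.]]
```

View pics/w2.png

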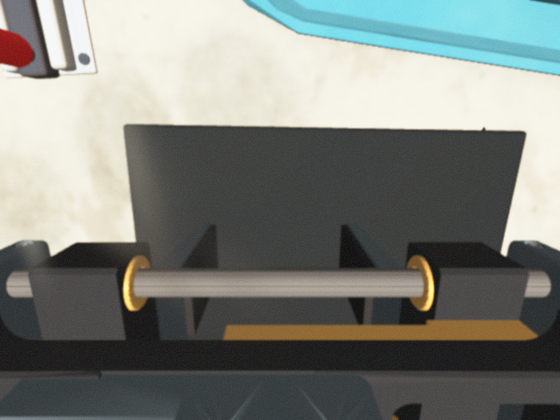

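The wrist view shows the slate far edge at row 128 and the knob entering at the left, (15,45). I'll advance 5 cm more, then refine the dock pose from the knob.

In the tool's units: 5.6 cm is 0.112, 5.2 cm is 0.104, 3.9 degrees is 0.065.

Emit:
carry_out --moves '[[[0, 0, 0.0083], [0.002, 0.01, 0], -0.6], [[0, 0, 0.015], [0.002, 0.02, 0], -0.6], [[0, 0, 0.0217], [0.004, 0.032, 0], -0.6], [[0, 0, 0.0283], [0.004, 0.044, 0], -0.6], [[0, 0, 0.035], [0.004, 0.056, 0], -0.6], [[0, 0, 0.0417], [0.004, 0.068, 0], -0.6], [[0, 0, 0.0483], [0.004, 0.08, 0], -0.6], [[0, 0, 0.055], [0.006, 0.092, 0], -0.6], [[0, 0, 0.06], [0.006, 0.104, 0], -0.6], [[0, 0, 0.065], [0.006, 0.112, 0], -0.6]]'

```text
t: 16.27
tcp_pos: [0.4511, 0.0959, 0.0092]
ee_rot: [3.135, 0.197, 0.002]
force: [0.9, -9.6, 15.6]
width: 0.801
grasp_force: 7.8
```

```bash
python3 sl.py; python3 - <<'E'
from h import *
s=ctrl.sense();im=optics.get_image('wrist');save(im,'w3.png')
q=np.array([.4341,.2527]);A=np.radians(96.15);c,sn=np.cos(A),np.sin(A)
for P in([-.05,-.095,.014],[-.05,-.095,0],[-.1,-.102,.0555],[-.1,-.102,.0195],[-.1,-.092,.0155],[.005,-.074,.014]):
    print(P,proj(im,[[q[0]+c*P[0]-sn*P[1],q[1]+sn*P[0]+c*P[1],P[2]]],s).round(0))
E
```

```text
wrist yaw 96.13 far edge offset from tool -0.0715 ends rel tool along [ 0.0855 -0.1312]
centre [0.4551 0.0737]
in dock -0.1802 -0.0017
t 16.325 [0.4511 0.0963 0.0092] [-1.3 -3.5 15.3] tool y dir 97.2
[-0.05, -0.095, 0.014] [[67. 74.]]
[-0.05, -0.095, 0] [[84. 78.]]
[-0.1, -0.102, 0.0555] [[127.  38.]]
[-0.1, -0.102, 0.0195] [[163.  58.]]
[-0.1, -0.092, 0.0155] [[168.  82.]]
[0.005, -0.074, 0.014] [[-34. 116.]]
```

View pics/w3.png

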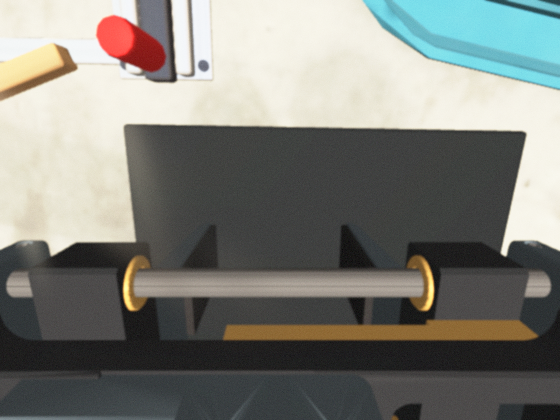

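The knob top sits at (120,37) against a predicted (127,38), so the dock fit is good to about 2 mm. The slate is aligned with the slot, so I'll go straight in.

In the tool's units: 5.8 cm is 0.116, 5.2 cm is 0.104.

Emit:
carry_out --moves '[[[0, 0, 0], [-0.002, 0.01, 0], -0.6], [[0, 0, 0], [-0.004, 0.02, 0], -0.6], [[0, 0, 0], [-0.004, 0.032, 0], -0.6], [[0, 0, 0], [-0.006, 0.044, 0], -0.6], [[0, 0, 0], [-0.008, 0.056, 0], -0.6], [[0, 0, 0], [-0.008, 0.068, 0], -0.6], [[0, 0, 0], [-0.01, 0.08, 0], -0.6], [[0, 0, 0], [-0.012, 0.092, 0], -0.6], [[0, 0, 0], [-0.012, 0.104, 0], -0.6], [[0, 0, 0], [-0.014, 0.116, 0], -0.6]]'

```text
t: 17.73
tcp_pos: [0.4444, 0.154, 0.0092]
ee_rot: [3.135, 0.197, 0.002]
force: [1.8, -8.8, 13.5]
width: 0.801
grasp_force: 7.2
```

In the tool's units: 3.8 cm is 0.076, 3.3 cm is 0.066.

Emit:
carry_out --moves '[[[0, 0, 0], [-0.001, 0.01, 0], -0.6], [[0, 0, 0], [-0.002, 0.02, 0], -0.6], [[0, 0, 0], [-0.004, 0.032, 0], -0.6], [[0, 0, 0], [-0.005, 0.044, 0], -0.6], [[0, 0, 0], [-0.006, 0.056, 0], -0.6], [[0, 0, 0], [-0.007, 0.066, 0], -0.6], [[0, 0, 0], [-0.008, 0.076, 0], -0.6]]'

```text
t: 18.6
tcp_pos: [0.4402, 0.1919, 0.0092]
ee_rot: [3.135, 0.197, 0.001]
force: [0.2, -8.3, 15.2]
width: 0.798
grasp_force: 7.7
```

```bash
python3 sl.py
```

```text
wrist yaw 96.16 far edge offset from tool -0.0715 ends rel tool along [ 0.0848 -0.1313]
centre [0.4441 0.1694]
in dock -0.0839 -0.0011
t 18.65 [0.4401 0.1924 0.0092] [-0.2 -5.  14.8] tool y dir 97.2
```

In the tool's units: -8 cm is -0.16, 0.86 cm is 0.0172, -1 degrees is -0.0167.

Emit:
carry_out --moves '[[[0, 0, 0], [0, 0, 0.016], -0.6], [[0, 0, -0.0167], [0.008, -0.08, 0.02], 0.2], [[0, 0, -0.0167], [0.0172, -0.16, 0.02], 0.2], [[0, 0, -0.0167], [0.0172, -0.16, 0.016], 0.2], [[0, 0, -0.0167], [0.0172, -0.16, 0.006], 0.2], [[0, 0, -0.0167], [0.0172, -0.16, 0.002], 0.2], [[0, 0, -0.0167], [0.0172, -0.16, 0.0006], 0.2], [[0, 0, -0.0167], [0.0172, -0.16, 0.0006], 0.2]]'

```text
t: 19.75
tcp_pos: [0.4478, 0.1133, 0.0092]
ee_rot: [3.137, 0.172, -0.0]
force: [-2.1, -2.1, 11.6]
width: 0.399
grasp_force: 5.3
```

In the tool's units: 4 cm is 0.08, -0.02 cm is -0.0004.

Emit:
carry_out --moves '[[[0, 0, 0], [0, 0, -0.0004], 0.2], [[0, 0, 0], [0, 0.004, -0.0004], 0.2], [[0, 0, 0], [-0.002, 0.01, -0.0004], 0.2], [[0, 0, 0], [-0.002, 0.02, -0.0004], 0.2], [[0, 0, 0], [-0.003, 0.03, -0.0004], 0.2], [[0, 0, 0], [-0.004, 0.04, -0.0004], 0.2], [[0, 0, 0], [-0.005, 0.05, -0.0004], 0.2], [[0, 0, 0], [-0.006, 0.06, -0.0004], 0.2], [[0, 0, 0], [-0.008, 0.07, -0.0004], 0.2], [[0, 0, 0], [-0.009, 0.08, -0.0004], 0.2]]'

```text
t: 21.0
tcp_pos: [0.4439, 0.1532, 0.0092]
ee_rot: [3.137, 0.173, 0.002]
force: [1.9, -7.5, 13.0]
width: 0.399
grasp_force: 6.6
```

```bash
python3 sl.py
```

```text
wrist yaw 96.3 far edge offset from tool -0.0725 ends rel tool along [ 0.1242 -0.0534]
centre [0.4425 0.1892]
in dock -0.064 -0.0015
t 21.05 [0.4438 0.1537 0.0092] [-0.3 -2.1 12.8] tool y dir 96.3
```

In the tool's units: 5.2 cm is 0.104, 4.8 cm is 0.096.

Emit:
carry_out --moves '[[[0, 0, 0], [0, 0.006, 0], 0.2], [[0, 0, 0], [-0.002, 0.016, 0], 0.2], [[0, 0, 0], [-0.003, 0.028, 0], 0.2], [[0, 0, 0], [-0.004, 0.04, 0], 0.2], [[0, 0, 0], [-0.006, 0.052, 0], 0.2], [[0, 0, 0], [-0.007, 0.064, 0], 0.2], [[0, 0, 0], [-0.008, 0.076, 0], 0.2], [[0, 0, 0], [-0.009, 0.086, 0], 0.2], [[0, 0, 0], [-0.01, 0.096, 0], 0.2], [[0, 0, 0], [-0.011, 0.104, 0], 0.2]]'

```text
t: 22.4
tcp_pos: [0.4382, 0.2053, 0.0092]
ee_rot: [3.137, 0.173, 0.001]
force: [0.6, -8.3, 13.1]
width: 0.398
grasp_force: 6.7
```

In the tool's units: 0.9 cm is 0.018, 0.7 cm is 0.014.

Emit:
carry_out --moves '[[[0, 0, 0], [0, 0.006, 0], 0.2], [[0, 0, 0], [-0.001, 0.01, 0], 0.2], [[0, 0, 0], [-0.002, 0.014, 0], 0.2], [[0, 0, 0], [-0.002, 0.018, 0], 0.2]]'

```text
t: 22.9
tcp_pos: [0.4371, 0.2141, 0.0092]
ee_rot: [3.136, 0.173, 0.001]
force: [-0.2, -8.5, 14.5]
width: 0.398
grasp_force: 7.1
```

```bash
python3 sl.py
```

```text
wrist yaw 96.28 far edge offset from tool -0.0725 ends rel tool along [ 0.0612 -0.0533]
centre [0.4392 0.2185]
in dock -0.0345 -0.0014
t 22.95 [0.4371 0.2143 0.0092] [ 0.2 -5.4 13.7] tool y dir 96.3
```

In the tool's units: 0.6 cm is 0.012, 0.45 cm is 0.009.

Emit:
carry_out --moves '[[[0, 0, 0], [0, 0.003, 0], 0.2], [[0, 0, 0], [0, 0.006, 0], 0.2], [[0, 0, 0], [-0.001, 0.009, 0], 0.2], [[0, 0, 0], [-0.001, 0.012, 0], 0.2]]'

```text
t: 23.55
tcp_pos: [0.4366, 0.22, 0.0092]
ee_rot: [3.136, 0.173, 0.001]
force: [0.2, -8.9, 14.2]
width: 0.396
grasp_force: 7.1
```

```bash
python3 sl.py
```

```text
wrist yaw 96.31 far edge offset from tool -0.0726 ends rel tool along [ 0.0549 -0.0531]
centre [0.439  0.2214]
in dock -0.0317 -0.0016
t 23.6 [0.4366 0.2202 0.0092] [ 0.3 -6.9 13.5] tool y dir 96.3
```

In the tool's units: 0.8 cm is 0.016, 0.6 cm is 0.012.

Emit:
carry_out --moves '[[[0, 0, 0], [0, 0.004, 0], 0.2], [[0, 0, 0], [0, 0.008, 0], 0.2], [[0, 0, 0], [-0.001, 0.012, 0], 0.2], [[0, 0, 0], [-0.002, 0.016, 0], 0.2], [[0, 0, 0], [-0.002, 0.016, 0], 0.2]]'

```text
t: 24.32
tcp_pos: [0.4355, 0.2279, 0.0092]
ee_rot: [3.136, 0.173, 0.001]
force: [0.2, -9.7, 14.3]
width: 0.399
grasp_force: 7.1
```

```bash
python3 sl.py
```

```text
wrist yaw 96.28 far edge offset from tool -0.073 ends rel tool along [ 0.0474 -0.0592]
centre [0.4392 0.2224]
in dock -0.0307 -0.0018
t 24.375 [0.4355 0.2279 0.0092] [  1.6 -10.   13.7] tool y dir 96.3
```

In the tool's units: 0.5 cm is 0.01, 0.4 cm is 0.008.

Emit:
carry_out --moves '[[[0, 0, 0], [0, 0.002, -0.0002], 0.2], [[0, 0, 0], [0, 0.005, -0.0002], 0.2], [[0, 0, 0], [-0.001, 0.008, -0.0002], 0.2], [[0, 0, 0], [-0.001, 0.01, -0.0002], 0.2], [[0, 0, 0], [-0.001, 0.01, -0.0002], 0.2]]'

```text
t: 25.1
tcp_pos: [0.4348, 0.2324, 0.0092]
ee_rot: [3.136, 0.173, 0.0]
force: [0.8, -15.4, 19.2]
width: 0.399
grasp_force: 9.4
```

```bash
python3 sl.py; python3 - <<'E'
from h import *
s=ctrl.sense();im=optics.get_image('wrist');save(im,'w4.png')
E
```

```text
Traceback (most recent call last):
  File "sl.py", line 4, in <module>
    m=optics.regions_of('slate',im)[0]['pixels']
      ~~~~~~~~~~~~~~~~~~~~~~~~~~~~~^^^
IndexError: list index out of range
```

View pics/w4.png

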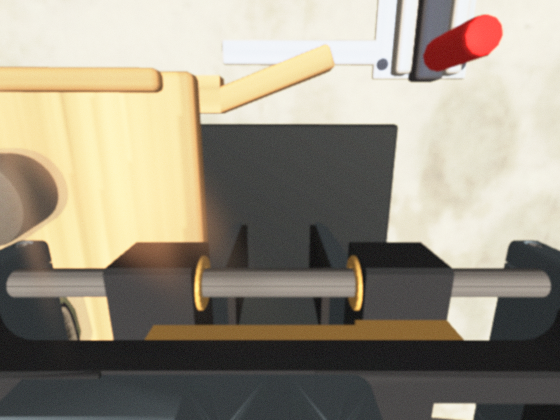

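The slate's rear edge is at col 397, clear of the bolt bar at about col 418, and it is firm against the stop: lateral force is 15 N while the tips skid. Next I'll lift and locate the knob, whose top is at (480,36).

In the tool's units: 13 cm is 0.26, 10 cm is 0.2.

Emit:
carry_out --moves '[[[0, 0, 0], [0, 0, 0.02], 0.2], [[0, 0, 0], [0, 0, 0.1], 0.2], [[0, 0, 0], [0, -0.04, 0.2], 0.0], [[0, 0, 0], [0, -0.1, 0.26], -0.2], [[0, 0, 0], [0, -0.14, 0.26], -0.2], [[0, 0, 0], [0, -0.14, 0.26], -0.2]]'

```text
t: 26.05
tcp_pos: [0.4349, 0.1624, 0.1392]
ee_rot: [-3.137, -0.169, -0.001]
force: [0.9, -0.3, 0.2]
width: 0.601
grasp_force: 0.0
```

```bash
python3 - <<'E'
from h import *
im=optics.get_image('wrist');s=ctrl.sense()
print(s['t'],s['tcp_pos'],s['force'],s['ee_rot'],s['width'])
c=im['color'];hsv=cv2.cvtColor(c,cv2.COLOR_RGB2HSV)
m=(((hsv[...,0]<8)|(hsv[...,0]>172))&(hsv[...,1]>150)&(hsv[...,2]>80)).astype(np.uint8);m[250:]=0
n,l,st,ce=cv2.connectedComponentsWithStats(m);i=1+st[1:,4].argmax();print(st[i],ce[i])
m=(l==i)
# fit cylinder position by silhouette centroid
from scipy.optimize import least_squares
a=np.linspace(0,2*np.pi,40)[:-1]
def f(q):
    P=np.concatenate([np.c_[q[0]+.0075*np.cos(a),q[1]+.0075*np.sin(a),0*a+z] for z in(.0195,.0555)])
    h=cv2.convexHull(proj(im,P,s).astype(np.float32))[:,0];return np.r_[h.min(0),h.max(0)]
t=np.r_[st[i][:2],st[i][:2]+st[i][2:4]]-.5
r=least_squares(lambda q:f(q)-t,[.546,.165],diff_step=1e-3);print('knob',r.x,r.fun)
m=optics.regions_of('slate',im)
if m:
    m=m[0]['pixels'];v,u=np.where(m);print('slate rear',ray(im,[[np.percentile(u,99.5),np.median(v[u>np.percentile(u,98)])]],.009,s))
E
```

```text
26.1 [0.43490909 0.16300432 0.13890928] [0.07005613 1.06520105 0.33734844] [-3.13675454e+00 -1.69538412e-01 -1.76329730e-04] 0.5973451255349401
[277  62  17  24 333] [284.93693694  73.22222222]
knob [0.54643354 0.17077216] [-1.34088135 -1.22626495  1.34115601  1.4859314 ]
slate rear [[0.43657386 0.16832313 0.009     ]]
```

In the tool's units: 11.8 cm is 0.236, 8 cm is 0.16, -20 degrees is -0.3333.

Emit:
carry_out --moves '[[[0, -0.1167, 0], [0.08, 0.006, 0], -0.2], [[0, -0.2333, 0], [0.16, 0.012, -0.02], -0.2], [[0, -0.3333, 0], [0.236, 0.016, -0.06], -0.2], [[0, -0.3333, 0], [0.236, 0.016, -0.1], -0.2], [[0, -0.3333, 0], [0.236, 0.016, -0.1], -0.2]]'

```text
t: 26.78
tcp_pos: [0.5518, 0.1714, 0.0869]
ee_rot: [3.072, 0.169, 0.536]
force: [0.9, -0.7, 0.3]
width: 0.6
grasp_force: 0.0
```

```bash
python3 - <<'E'
from h import *
im=optics.get_image('wrist');s=ctrl.sense();save(im,'w5.png')
print(s['t'],s['tcp_pos'],s['force'],R.from_rotvec(s['ee_rot']).as_matrix().round(3))
E
```

```text
26.825 [0.55237378 0.17142357 0.08801883] [-0.01687282 -0.6937135   0.35814652] [[ 0.935  0.103  0.34 ]
 [ 0.109 -0.994  0.   ]
 [ 0.338  0.037 -0.94 ]]
```

View pics/w5.png

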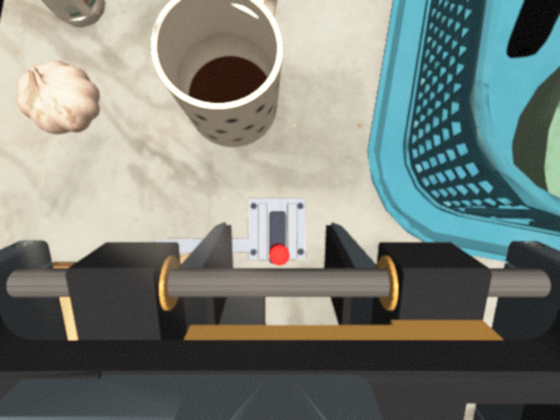

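The knob top at (279,255) is centred between the fingers, so I'll descend and pinch it.

In the tool's units: -6 cm is -0.12, -5.5 cm is -0.11.

Emit:
carry_out --force 10 --moves '[[[0, 0, 0], [0, 0, -0.04], -0.2], [[0, 0, 0], [0, 0, -0.08], -0.2], [[0, 0, 0], [0, 0, -0.11], -0.2], [[0, 0, 0], [0, 0, -0.12], -0.2], [[0, 0, 0], [0, 0, -0.12], 0.9], [[0, 0, 0], [0, 0, -0.12], 0.9], [[0, 0, 0], [0, 0, -0.12], 0.9], [[0, 0, 0], [0, 0, -0.12], 0.9], [[0, 0, 0], [0, 0, -0.12], 0.9]]'

```text
t: 27.95
tcp_pos: [0.5532, 0.1699, 0.029]
ee_rot: [3.07, 0.166, 0.541]
force: [1.2, -15.1, 6.8]
width: 0.164
grasp_force: 10.0
```

In the tool's units: -4.15 cm is -0.083, -4 cm is -0.08.

Emit:
carry_out --moves '[[[0, 0, 0], [0, -0.0016, 0], 0.9], [[0, 0, 0], [-0.006, -0.0026, 0], 0.9], [[0, 0, 0], [-0.016, -0.0036, 0], 0.9], [[0, 0, 0], [-0.028, -0.0048, 0], 0.9], [[0, 0, 0], [-0.04, -0.006, 0], 0.9], [[0, 0, 0], [-0.052, -0.0074, 0], 0.9], [[0, 0, 0], [-0.064, -0.0086, 0], 0.9], [[0, 0, 0], [-0.074, -0.0096, 0], 0.9], [[0, 0, 0], [-0.08, -0.0102, 0], 0.9], [[0, 0, 0], [-0.083, -0.0104, 0], 0.9]]'

```text
t: 29.2
tcp_pos: [0.5128, 0.1654, 0.0292]
ee_rot: [3.071, 0.166, 0.545]
force: [12.7, -11.3, -4.3]
width: 0.164
grasp_force: 10.0
```

In the tool's units: -0.35 cm is -0.007, -0.2 cm is -0.004.

Emit:
carry_out --moves '[[[0, 0, 0], [-0.002, -0.0012, 0], 0.9], [[0, 0, 0], [-0.004, -0.002, 0], 0.9], [[0, 0, 0], [-0.007, -0.002, 0], 0.9], [[0, 0, 0], [-0.007, -0.002, 0], 0.9]]'

```text
t: 29.7
tcp_pos: [0.51, 0.1649, 0.0294]
ee_rot: [3.071, 0.166, 0.547]
force: [10.6, -5.3, -1.7]
width: 0.166
grasp_force: 10.0
```

```bash
python3 - <<'E'
from h import *
im=optics.get_image('wrist');s=ctrl.sense();save(im,'w6.png')
print(s['t'],s['tcp_pos'],s['force'])
E
```

```text
29.75 [0.50997853 0.16489328 0.02938495] [10.18871252 -6.4141421  -1.8924487 ]
```

In the tool's units: 13 cm is 0.26, 12 cm is 0.24, 20 degrees is 0.3333.

Emit:
carry_out --moves '[[[0, 0, 0], [0.003, 0, 0], 0.9], [[0, 0, 0], [0.003, 0, 0], -0.2], [[0, 0, 0], [0.003, 0, 0], -0.2], [[0, 0, 0], [0.003, 0, 0], -0.2], [[0, 0, 0], [0.003, 0, 0.02], -0.2], [[0, 0, 0], [0.003, 0, 0.1], -0.2], [[0, 0.1167, 0], [-0.04, 0, 0.18], -0.2], [[0, 0.2333, 0], [-0.1, 0, 0.24], -0.2], [[0, 0.3333, 0], [-0.15, 0, 0.26], -0.2], [[0, 0.3333, 0], [-0.15, 0, 0.26], -0.2]]'

```text
t: 31.0
tcp_pos: [0.4338, 0.1646, 0.1593]
ee_rot: [-3.137, -0.17, -0.003]
force: [-0.3, -1.2, -0.4]
width: 0.603
grasp_force: 0.0
```

```bash
python3 - <<'E'
from h import *
im=optics.get_image('wrist');s=ctrl.sense();save(im,'w7.png')
print(s['t'],s['tcp_pos'],s['force'])
c=im['color'];hsv=cv2.cvtColor(c,cv2.COLOR_RGB2HSV)
m=(((hsv[...,0]<8)|(hsv[...,0]>172))&(hsv[...,1]>150)&(hsv[...,2]>80)).astype(np.uint8);m[250:]=0
n,l,st,ce=cv2.connectedComponentsWithStats(m);i=1+st[1:,4].argmax();print(st[i],ce[i])
from scipy.optimize import least_squares
a=np.linspace(0,2*np.pi,40)[:-1]
def f(q):
    P=np.concatenate([np.c_[q[0]+.0075*np.cos(a),q[1]+.0075*np.sin(a),0*a+z] for z in(.0195,.0555)])
    h=proj(im,P,s);return np.r_[h.min(0),h.max(0)]
t=np.r_[st[i][:2],st[i][:2]+st[i][2:4]]-.5
r=least_squares(lambda q:f(q)-t,[.505,.165],diff_step=1e-3);print('knob',r.x,r.fun,'travel',np.linalg.norm(r.x-[.5464,.1708]))
E
```

```text
31.05 [0.43367065 0.16441968 0.15844631] [ 0.42393521 -0.23228636 -0.03553141]
[280 116  15  17 217] [286.83410138 124.        ]
knob [0.50688022 0.16568417] [-1.33437276 -0.54579226  1.18279574  0.57678833] travel 0.03984952957736314
```

View pics/w7.png

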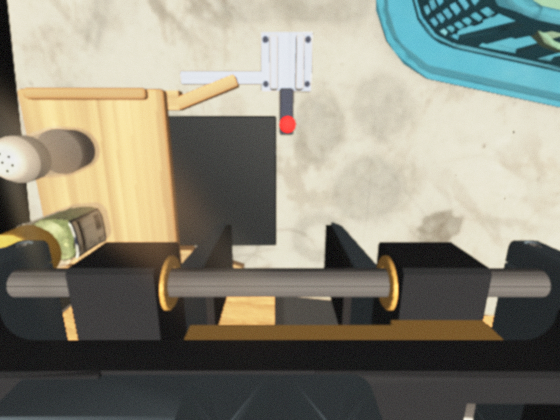

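The shaker, jar and slate look right, and the knob is at (287,124). I measure about 40 mm of travel, and backing off while still gripped may have drawn the bolt back a little. I'll pinch it again and seat it.

In the tool's units: -13 cm is -0.26, -12.9 cm is -0.258, -20 degrees is -0.3333.

Emit:
carry_out --force 15 --moves '[[[0, -0.1167, 0], [0.06, 0, -0.02], -0.2], [[0, -0.2333, 0], [0.12, 0, -0.08], -0.2], [[0, -0.3333, 0], [0.152, 0, -0.16], -0.2], [[0, -0.3333, 0], [0.152, 0, -0.22], -0.2], [[0, -0.3333, 0], [0.152, 0, -0.258], -0.2], [[0, -0.3333, 0], [0.152, 0, -0.26], 0.9], [[0, -0.3333, 0], [0.152, 0, -0.26], 0.9], [[0, -0.3333, 0], [0.152, 0, -0.26], 0.9], [[0, -0.3333, 0], [0.152, 0, -0.26], 0.9], [[0, -0.3333, 0], [0.152, 0, -0.26], 0.9]]'

```text
t: 32.3
tcp_pos: [0.5094, 0.1646, 0.0293]
ee_rot: [3.071, 0.167, 0.543]
force: [-1.8, -1.4, 6.6]
width: 0.159
grasp_force: 15.0
```

In the tool's units: -0.1 cm is -0.002, -0.05 cm is -0.001.

Emit:
carry_out --moves '[[[0, 0, 0], [-0.001, 0, 0], 0.9], [[0, 0, 0], [-0.002, 0, 0], 0.9]]'

```text
t: 32.55
tcp_pos: [0.5092, 0.1647, 0.0293]
ee_rot: [3.071, 0.167, 0.545]
force: [6.8, -3.5, 3.1]
width: 0.161
grasp_force: 15.0
```

In the tool's units: -0.3 cm is -0.006, -0.2 cm is -0.004.

Emit:
carry_out --moves '[[[0, 0, 0], [-0.002, 0, 0], 0.9], [[0, 0, 0], [-0.004, 0, 0], 0.9], [[0, 0, 0], [-0.006, 0, 0], 0.9], [[0, 0, 0], [-0.006, 0, 0], 0.9]]'

```text
t: 33.05
tcp_pos: [0.5077, 0.1648, 0.0295]
ee_rot: [3.071, 0.166, 0.548]
force: [16.9, -7.1, -4.6]
width: 0.162
grasp_force: 15.0
```

The bolt now resists 17 N, so it is at its end stop. I'll release it there without backing off.

In the tool's units: 13 cm is 0.26, 12 cm is 0.24, 20 degrees is 0.3333.

Emit:
carry_out --moves '[[[0, 0, 0], [0, 0, 0], -0.2], [[0, 0, 0], [0, 0, 0], -0.2], [[0, 0, 0], [0, 0, 0], -0.2], [[0, 0, 0], [0, 0, 0.02], -0.2], [[0, 0, 0], [0, 0, 0.1], -0.2], [[0, 0.1167, 0], [-0.04, 0, 0.18], -0.2], [[0, 0.2333, 0], [-0.1, 0, 0.24], -0.2], [[0, 0.3333, 0], [-0.144, 0, 0.26], -0.2], [[0, 0.3333, 0], [-0.144, 0, 0.26], -0.2]]'

```text
t: 34.17
tcp_pos: [0.4338, 0.1646, 0.1593]
ee_rot: [-3.137, -0.17, -0.003]
force: [1.2, 0.0, -0.2]
width: 0.601
grasp_force: 0.0
```

```bash
python3 - <<'E'
from h import *
im=optics.get_image('wrist');s=ctrl.sense()
print(s['t'],s['tcp_pos'],s['force'])
c=im['color'];hsv=cv2.cvtColor(c,cv2.COLOR_RGB2HSV)
m=(((hsv[...,0]<8)|(hsv[...,0]>172))&(hsv[...,1]>150)&(hsv[...,2]>80)).astype(np.uint8);m[250:]=0
n,l,st,ce=cv2.connectedComponentsWithStats(m);i=1+st[1:,4].argmax();print(st[i],ce[i])
from scipy.optimize import least_squares
a=np.linspace(0,2*np.pi,40)[:-1]
def f(q):
    P=np.concatenate([np.c_[q[0]+.0075*np.cos(a),q[1]+.0075*np.sin(a),0*a+z] for z in(.0195,.0555)])
    h=proj(im,P,s);return np.r_[h.min(0),h.max(0)]
t=np.r_[st[i][:2],st[i][:2]+st[i][2:4]]-.5
r=least_squares(lambda q:f(q)-t,[.505,.165],diff_step=1e-3);print('knob',r.x,'travel',np.linalg.norm(r.x-[.5464,.1708]))
m=optics.regions_of('slate',im)
if m:
    m=m[0]['pixels'];v,u=np.where(m);print('slate rear',ray(im,[[np.percentile(u,99.5),np.median(v[u>np.percentile(u,98)])]],.009,s))
E
```

```text
34.225 [0.43359065 0.16443624 0.15843982] [-0.41917249 -0.60411407  0.48255645]
[280 116  15  17 217] [286.94009217 124.11059908]
knob [0.50679414 0.16570611] travel 0.03993209356901896
slate rear [[0.44891007 0.16924553 0.009     ]]
```

```bash
python3 -c "
from cell import ctrl
print(ctrl.hand_in())"
```

```text
the job is handed in; nothing more can be done
None
```

The slate is fully home against the stop and the bolt is fully across behind it (it held against 17 N; the camera read about 40 mm of its 42 mm travel). While pressing to find the right force I reached about 39 N with the slate still, and all sliding readings were 16 N or less. The arm did not touch the jar, shaker, mug or garlic, and I handed the job in at about 34 s.

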